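# Shut the door chime's battery cover

## Task

The door chime's batteries are new. First swing the key arm with its two keys clear of the chime, out to the left until it points straight out from the key shelf or further, and leave it there; then reach in under the rail and press the chime's black battery cover down on its orange pad until the catch snaps and holds it fully shut. Leave the other things where they are.

Things in the scene. Friction and masses are not known exactly. Their poses are not given: they have to be found in the camera images.
- key_shelf: Fixed hall key shelf on the table; origin under the centre of its oak board (220 x 500 x 12 mm), x axis away from the robot, y to the left along the shelf. Rail posts (20 mm square) at x -10, y -235 and +215 mm. Smoked glass ledge over x 65 to 110 mm, 250 to 258 mm up. Cubby with sliding panel at the right end, y -148 to -223 mm, 98 mm high, front at x -5 mm.
- rail_mid (a point): Middle of the axis of the round steel rail (16 mm diameter, 470 mm long) along the shelf's y axis, 250 mm above the table and 10 mm to the robot's side of the shelf's middle. It passes above the chime's cover, so that the gripper's body does not fit over the orange pad with the tool pointing straight down: lean in from the robot's side.
- key_arm (a joint): Angle (rad) of the brass key arm, a flat bar 12 mm wide, 190 mm long, 152 to 162 mm above the table, with two keys hanging 66 mm below it, about a vertical axis. 0 = along the shelf front to the shelf's -y, 1.57 = straight out from the shelf to its -x (towards the robot), more = swung on to the left; stops at 0 and 2.5. Stiff (0.06 N m), stays where it is left.
- keyarm_knob (a point): Middle of the height of the round red upright knob (20 mm diameter, from 164 to 204 mm above the table) at the free end of the key arm; this point is 184 mm above the table and 190 mm from the pivot axis. The arm's bar ends under the knob (top 164 mm above the table).
- keyarm_pivot (a point): Point on the key arm's vertical pivot axis, at the height of point keyarm_knob (184 mm above the table).
- chime: White door chime, 120 (x) x 110 (y) mm, 61 mm high, lying on its back fixed on the key shelf's board with its battery bay open to the top; origin under its centre (12 mm above the table), x axis away from the robot, z up.
- cover (a joint): Angle in rad of the chime's black battery cover: 0 = fully shut flat on the chime, held by a spring catch; grows as the free front edge lifts, up to 1.0. A weak spring lifts it again unless the catch holds; the catch is felt over the last 0.14 rad, passes its peak near 0.07 rad and takes about 5 N at the pad; then it stops firmly.
- cover_hinge (a point): Middle of the cover's hinge axis, which runs along the chime's y axis, 76 mm above the table, at the back (far side) of the cover.
- cover_pad (a point): Centre of the top face of the orange thumb pad (18 x 60 mm) on the cover's free front edge, where one presses; moves with the cover. 69 mm from the hinge axis towards the robot and 5 mm above the hinge's level when shut (81 mm above the table). The cover is 80 mm (hinge to free edge) x 100 mm x 5 mm; the pad's centre is 11 mm from the free edge.
- bowl: Stainless steel bowl, rim diameter 120 mm, 45 mm high; origin under its centre.
- bell: Blue plastic bike bell, 60 mm diameter, 41 mm high, loose on the key shelf's board; origin under its centre.
- hairbrush: Wooden hairbrush lying bristles down, about 220 x 60 x 26 mm along its x axis; origin at table height near the middle.
- polish_tin: Green shoe polish tin, 72 mm diameter, 28 mm high; origin under its centre.
- glasses_case: Blue glasses case, 65 x 160 x 40 mm; origin under its centre.
- mug: White mug, 80 mm diameter, 90 mm high; origin under its centre.

How it is judged:
By the outcome, as a careful person would: the job done as asked, in the order asked, and still so for the second after the job is handed in, with the robot touching nothing.
It also fails if it takes over 48 s, if anything falls off the work surface, if the arm or the gripper's body presses on something with over 40 N, if the wrist force passes 120 N, or if a joint passes its speed limit or range.

## Robot

A 6-joint arm with a two-finger parallel gripper is mounted at the origin on the work surface. World frame = base frame: x ahead of the robot, y to its left, z up, the work surface at z = 0. Lengths are in m, angles in rad, forces in N, time in s.
With the tool pointing down it reaches from about 0.4 to 0.825 m from the base axis. Payload 7 kg.
Tool frame: the origin (TCP) lies between the finger pads, 19 mm behind the fingertips; this is the grasp point; z points along the fingers, y is the line along which they close (so a half turn about z gives the same grasp; the last joint's range is limited). The gripper opens to 85 mm and grips with 20 to 120 N. Pads are 22 mm wide; open, the fingers measure 114 mm over their backs; the gripper's body (76 mm by 85 mm) begins 54 mm behind the grasp point. The pads swing forward as they close: fully open they stand 13 mm farther back than shut.
Start: joints at [-0.904, 0.359, 0.012, 0, -1.224, -0.288], TCP at [0.25, -0.627, 0.25] pointing down, gripper open.
Joint ranges: [-3.07, 3.07], [-1.43, 2.12], [-1.02, 1.25], [-3.03, 1.67], [-3.05, -0], [-3.03, 3.03]. Speed limits (rad/s): [2.39, 2.39, 3.01, 3.14, 3.14, 3.14].

## Interface

Orientations are given as a unit quaternion [w, x, y, z].
In Python, from station import arm gives the robot as it stands.
- The arm moves only by the shell command python3 -m creep 'ROWS' [FORCE]. ROWS is JSON, one flat list of numbers, 5 for each row, row after row: the opening, from -1 (shut) to 1 (fully open), then the shift along the tool's x, y, z in m, then the turn about the tool's z in degrees. A call has exactly 10 rows; each row shifts and turns the commanded pose from where the row before left it, along the tool's axes as they then stand; what a row does not reach is not made up. A row lasts 1/8 s, in which the tool goes at most 62.5 mm and 10.7 degrees, less where a joint would pass 70% of its speed; a pose out of reach is approached as far as the arm can. A call is refused whole if a number of a shift passes 0.0625 or a number of a turn 10.7, either way. A call with a gripper value outside its range is refused whole. The fingers move at their own pace and stop on an object; FORCE is the grip in N (left out, the last holds). Time passes only in rows, so rows that do not move let the fingers close, or fill a call up. It gives the time, the measured TCP pose, the force, the opening and the grip force at its end, in the units of the state.
- arm.get_obs(): the state, without advancing time (a new reading comes with each control period).
- arm.camera(name): name is "side" or "top"; returns (picture, depth): 420x560x3 uint8, blue, green, red; 420x560 float32, m along the optical axis (not along the pixel's ray), 0 where there is no reading.
- arm.camera_info(name): a dict with "fx", "fy", "cx", "cy" (pixels), "eye" and "orientation" of the camera in the world. Camera axes: x right, y down, z forward; pixel columns grow to the right and rows downward; lengths in m; the calibration is good to about 2 mm. A picture is of the moment at which its call begins. camera_info takes no time and is no camera call.
- arm.job_done(): hands the job in; it is judged then, once.
The state is a dict: "t": time; "q": joint angles; "joint_velocities": joint speeds; "joint_efforts": joint torques, N m; "position": TCP position; "orientation": TCP orientation; "wrist_force": force on the tool from outside, world axes, zero at the start; "moment": the same for the moment, N m; "width": finger opening in m; "gripper_force": force on a finger pad.
Only numpy, scipy, OpenCV 4.12 (cv2) and the standard library are available. Lean on these libraries where they do the work, as an engineer would, in place of code of your own. Each camera call takes 0.05 s, during which the arm holds its last target. There are 200 camera calls.

## Working session

There is one attempt and no reset: what is moved stays moved. The work goes in short steps, Python scripts to look and compute and a shell command to move; the robot and the scene stay as the last step left them, time stands still between calls to the robot, and variables do not carry over. Pictures are saved under pics/ and viewed, at most 10 in all, crops included, and the job is handed in when it is done.

```bash
ls; mkdir -p pics; cat > h.py <<'E'
import numpy as np, cv2
from scipy.spatial.transform import Rotation as R
from station import arm
def cam(n):
    p,d=arm.camera(n); i=arm.camera_info(n); return p,d,i
def Rm(i):
    w,x,y,z=i["orientation"]; return R.from_quat([x,y,z,w]).as_matrix()
def pts(d,i):
    v,u=np.indices(d.shape); c=np.stack([(u-i["cx"])/i["fx"]*d,(v-i["cy"])/i["fy"]*d,d],-1)
    return c@Rm(i).T+np.array(i["eye"])
def ray(u,v,i,z):
    r=Rm(i)@np.array([(u-i["cx"])/i["fx"],(v-i["cy"])/i["fy"],1]); e=np.array(i["eye"])
    return e+r*(z-e[2])/r[2]
E
python3 - <<'E'
from h import *
for n in("top","side"):
    p,d,i=cam(n); cv2.imwrite(f"pics/{n}0.png",p); np.savez(f"pics/{n}0.npz",p=p,d=d); print(n,i)
print(arm.get_obs())
E
```

```text
pics
top {'fx': 441.9373645596545, 'fy': 441.9373645596545, 'cx': 286.01022930152124, 'cy': 209.86511759588942, 'eye': array([ 0.39477498, -0.02475123,  1.49283611]), 'orientation': array([ 0.04658281, -0.69668967,  0.71449071, -0.0442331 ])}
side {'fx': 400.82135943147324, 'fy': 400.82135943147324, 'cx': 279.4752010957093, 'cy': 209.41624059679654, 'eye': array([0.00231097, 0.78359389, 0.88442738]), 'orientation': array([ 0.12892646, -0.26718774,  0.85293261, -0.42952839])}
{'t': 0.1, 'q': array([-9.03897211e-01,  3.59338414e-01,  1.11402073e-02, -3.14076828e-04,
       -1.22410065e+00, -2.88101658e-01]), 'joint_velocities': array([-0.00120581, -0.00078513,  0.00069528,  0.00057384,  0.00034869,
        0.00121371]), 'joint_efforts': array([-1.30312346e-03, -5.84763479e+01,  2.94111031e+01,  6.95462510e+00,
       -3.12901509e-03, -1.96156469e-05]), 'position': array([ 0.24944481, -0.62677769,  0.24913691]), 'orientation': array([-2.14113602e-04, -1.88215840e-01,  9.82127391e-01,  7.35090937e-04]), 'wrist_force': array([ 0.18134682, -0.29974619,  0.37965663]), 'moment': array([-0.00177353,  0.06552082, -0.00311152]), 'gripper_force': 0.0, 'width': 0.08509835013261696}
```

View pics/top0.png

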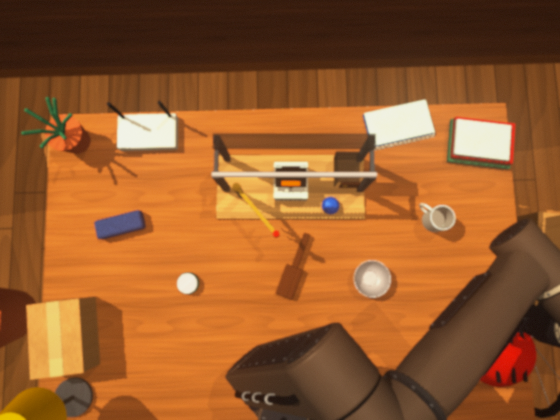

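View pics/side0.png

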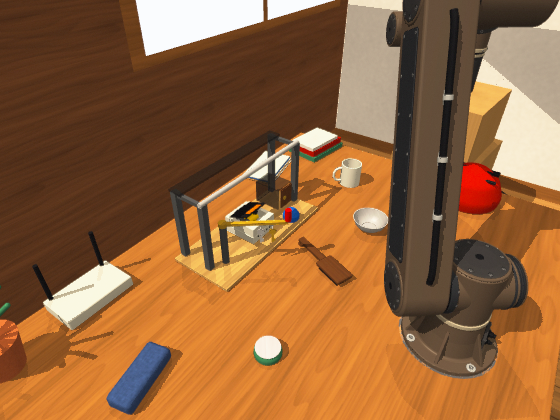

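The top view shows the red knob at about (276,234), the arm's pivot near (236,187), the orange pad at (291,184) and the rail along row 175, columns 212–377. In the side view the knob is at (291,214) and the half-raised cover at about (245,212).

```bash
cat > m.py <<'E'
from h import *
import sys
def comps(p,lo,hi,amin=8):
    h=cv2.cvtColor(p,cv2.COLOR_BGR2HSV); m=cv2.inRange(h,lo,hi)
    n,l,s,c=cv2.connectedComponentsWithStats(m); return [(c[k].round(1),s[k],l==k) for k in range(1,n) if s[k,4]>=amin]
def tri(a,ia,b,ib):
    A=[];B=[]
    for (u,v),i in((a,ia),(b,ib)):
        r=Rm(i)@np.array([(u-i["cx"])/i["fx"],(v-i["cy"])/i["fy"],1]);r/=np.linalg.norm(r)
        P=np.eye(3)-np.outer(r,r);A.append(P);B.append(P@i["eye"])
    return np.linalg.lstsq(np.vstack(A),np.hstack(B),rcond=None)[0]
E
python3 - <<'E'
from m import *
for n,(u0,v0,u1,v1) in(("top",(205,125,400,300)),("side",(165,125,340,300))):
    f=np.load(f"pics/{n}0.npz");p,d=f["p"],f["d"];i=arm.camera_info(n);P=pts(d,i)
    for name,lo,hi in(("red",(0,190,110),(5,255,255)),("red2",(174,150,90),(180,255,255)),("orange",(6,225,180),(16,255,255)),("brass",(20,170,120),(30,255,255)),("blue",(110,150,60),(130,255,255))):
        for c,s,m in comps(p,lo,hi):
            if u0<c[0]<u1 and v0<c[1]<v1 and s[4]<3000: print(n,name,c,s,np.median(P[m],0).round(3),P[m].min(0).round(3),P[m].max(0).round(3))
    # high stuff: rail
    cv2.imwrite(f"pics/{n}0c.png",cv2.resize(p[v0:v1,u0:u1],None,fx=4 if n=="top" else 3.4,fy=3.4,interpolation=cv2.INTER_CUBIC)[:600,:800])
f=np.load("pics/top0.npz");P=pts(f["d"],arm.camera_info("top"))
for u in(216,225,250,290,330,365,373):
    c=P[165:185,u];k=np.argmax(c[:,2]); print("rail",u,165+k,c[k].round(3))
print("board corners",[ray(u,v,arm.camera_info("top"),.012).round(3) for u,v in((217,218),(366,218))])
E
```

```text
top red [275.7 233.5] [274 232   4   4  14] [0.493 0.008 0.205] [0.488 0.005 0.201] [0.497 0.014 0.207]
top orange [290.2 183. ] [281 181  19   5  93] [ 0.659 -0.037  0.108] [ 0.652 -0.066  0.1  ] [ 0.668 -0.008  0.12 ]
top orange [276.2 231.9] [274 231   5   4   8] [0.498 0.007 0.207] [0.491 0.002 0.203] [0.5   0.014 0.213]
top brass [256.2 210.7] [241 194  32  37 159] [0.571 0.072 0.165] [0.506 0.021 0.008] [0.624 0.116 0.17 ]
top blue [330.3 202.9] [324 199  13   9  83] [ 0.6   -0.17   0.052] [ 0.395 -0.188  0.041] [ 0.615 -0.025  1.493]
side red [320.6 147.9] [299 137  42  20 200] [ 0.743 -0.63   0.034] [ 0.002 -0.779  0.018] [0.827 0.784 0.884]
side red [287.5 214.5] [285 208   6  14  78] [0.492 0.019 0.191] [0.002 0.006 0.166] [0.502 0.784 0.884]
side orange [252.3 209. ] [246 205  14   9  43] [ 0.662 -0.032  0.105] [ 0.002 -0.06   0.093] [0.678 0.784 0.884]
side brass [251.  221.8] [218 214  70  14 360] [0.594 0.069 0.162] [ 0.493 -0.081  0.043] [0.68  0.145 0.169]
side brass [272.3 233.6] [269 229   7  13  50] [0.53  0.041 0.12 ] [0.522 0.036 0.087] [0.539 0.049 0.135]
rail 216 173 [0.664 0.173 0.264]
rail 225 173 [0.665 0.149 0.256]
rail 250 175 [0.656 0.077 0.262]
rail 290 173 [ 0.66  -0.037  0.26 ]
rail 330 174 [ 0.653 -0.15   0.263]
rail 365 174 [ 0.65  -0.249  0.265]
rail 373 173 [ 0.653 -0.272  0.261]
board corners [array([0.564, 0.211, 0.012]), array([ 0.552, -0.291,  0.012])]
```

View pics/top0c.png

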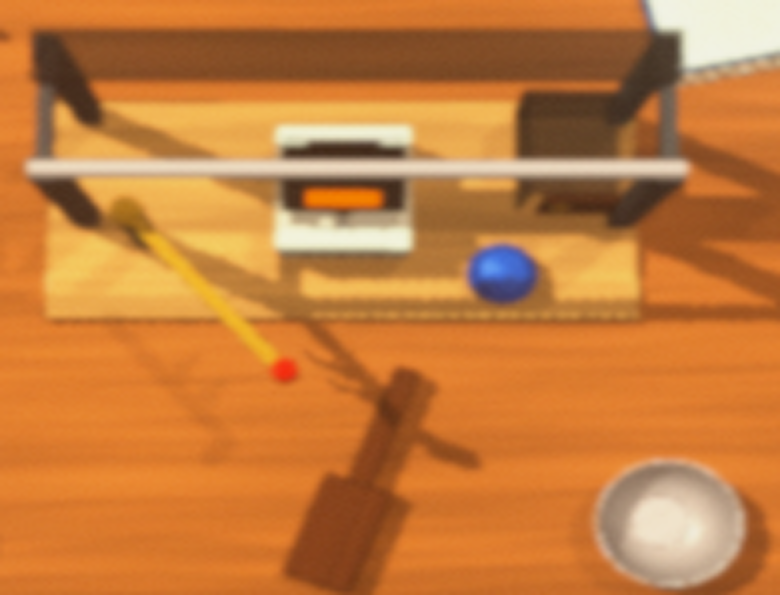

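View pics/side0c.png

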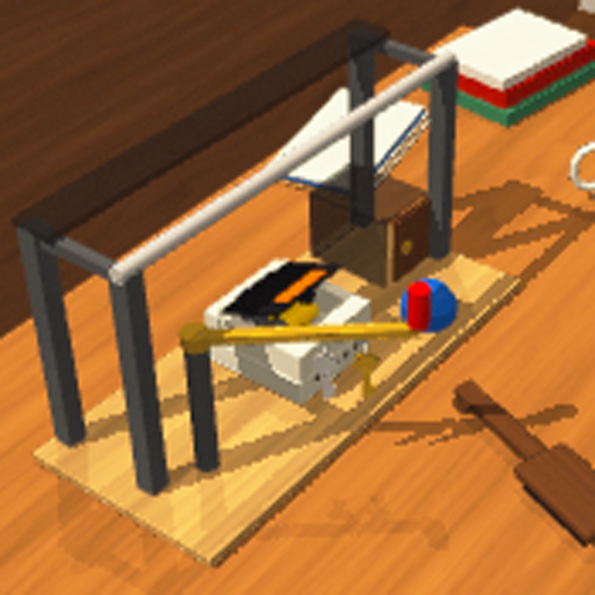

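Crops: knob at crop (285,370), pivot hub at (128,212), pad at (343,198), rail just behind the pad. Knob is at about (0.493, 0.010, 0.19), the pivot at (0.636, 0.130), and the radius comes to 0.187, against 0.190 stated. I'll push the knob left with the fingers shut.

```bash
python3 -m creep '[-1,-0.04,0.038,0,0,-1,-0.04,0.038,0,0,-1,-0.04,0.038,0,0,-1,-0.04,0.038,0,0,-1,-0.04,0.038,0,0,-1,-0.04,0.038,0,0,-1,-0.04,0.038,0,0,-1,-0.04,0.038,0,0,-1,-0.04,0.038,0,0,-1,-0.04,0.038,0,0]' 40; python3 -m creep '[-1,-0.02,0.02,0,0,-1,-0.02,0.02,0,0,-1,-0.02,0.015,0,0,-1,0,0,0,0,-1,0,0,0,0,-1,0,0,0,0,-1,0,0,0,0,-1,0,0,0,0,-1,0,0,0,0,-1,0,0,0,0]'
python3 - <<'E'
from m import *
o=arm.get_obs();print(o["position"],o["orientation"],o["t"])
ps={}
for n in("top","side"):
    p,d,i=cam(n); cv2.imwrite(f"pics/{n}1.png",p); ps[n]=[(c,s[4]) for c,s,m in comps(p,(0,190,110),(5,255,255)) if 205<c[1]<260]; print(n,ps[n])
i,j=arm.camera_info("top"),arm.camera_info("side")
print("knob (0)",tri((275.9,233.2),i,(287.8,214.5),j)); print("pivot",ray(237,187.4,i,.165)); print("pad tri",tri((290.2,183),i,(252.3,209),j))
E
```

```text
t: 1.35
position: [0.481, -0.1244, 0.25]
orientation: [0.0, -0.188, 0.982, 0.0]
wrist_force: [2.1, 0.3, -0.6]
width: 0.0001
gripper_force: 0.0
t: 2.6
position: [0.5161, -0.0529, 0.25]
orientation: [0.0, -0.188, 0.982, 0.0]
wrist_force: [-0.7, 0.7, 0.5]
width: 0.0
gripper_force: 0.0
[ 0.51612437 -0.05290733  0.25002733] [ 2.39852923e-05 -1.88246943e-01  9.82121728e-01  3.23532072e-06] 2.6
top []
side [(array([287.5, 214.5]), np.int32(78))]
knob (0) [0.49593868 0.00972586 0.18219226]
pivot [0.63933557 0.12530045 0.165     ]
pad tri [ 0.66261353 -0.03686156  0.10181581]
```

View pics/side1.png

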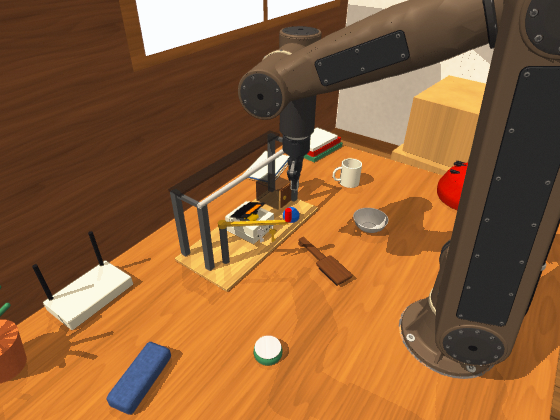

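The side view shows the shut gripper hanging at about (295,180), just beyond the knob at (290,214). The knob triangulates to z 0.182, which agrees with the text. I'll lower and start the push.

```bash
python3 -m creep '[-1,0,0,0.02,0,-1,0,0,0.02,0,-1,0,0,0.019,0,-1,-0.002,0.021,0,0,-1,-0.002,0.021,0,0,-1,0.0024,0.012,0,0,-1,0.0024,0.012,0,0,-1,0.0024,0.012,0,0,-1,0.0024,0.012,0,0,-1,0.0024,0.012,0,0]'
python3 - <<'E'
from m import *
i=arm.camera_info("side");p,d,_=cam("side")
for c,s,m in comps(p,(0,190,110),(5,255,255)):
    if 200<c[0]<330 and 190<c[1]<260: print(c,s[4],ray(*c,i,.184))
E
```

```text
t: 3.95
position: [0.4706, 0.0396, 0.1911]
orientation: [0.0, -0.188, 0.982, 0.0]
wrist_force: [-0.9, 0.8, 0.7]
width: -0.0001
gripper_force: 0.2
[286.5 227.4] 83 [0.46612566 0.06295583 0.184     ]
```

```bash
python3 -m creep '[-1,-0.0022,0.013,0,0,-1,-0.0022,0.013,0,0,-1,-0.0022,0.013,0,0,-1,-0.0022,0.013,0,0,-1,-0.0022,0.013,0,0,-1,-0.0066,0.0114,0,0,-1,-0.0066,0.0114,0,0,-1,-0.0066,0.0114,0,0,-1,-0.0066,0.0114,0,0,-1,-0.0066,0.0114,0,0]'
python3 - <<'E'
from m import *
i=arm.camera_info("side");p,d,_=cam("side");cv2.imwrite("pics/side2.png",p)
for c,s,m in comps(p,(0,190,110),(5,255,255)):
    if 150<c[0]<330 and 190<c[1]<300:
        k=ray(*c,i,.184); e=k[:2]-[.638,.127]; print(c,s[4],k,np.hypot(*e),"theta",np.arctan2(-e[0],-e[1])+.024)
E
```

```text
t: 5.25
position: [0.4671, 0.1695, 0.191]
orientation: [0.0, -0.188, 0.982, -0.0]
wrist_force: [-0.2, -1.5, 0.6]
width: -0.0
gripper_force: 0.5
[258.1 254.4] 105 [0.46504026 0.19453065 0.184     ] 0.18567569120713617 theta 1.967035517732551
```

The knob is at θ≈1.95, past straight out. Now I back off, rise, open and turn so that the closing line runs along shelf x. The plan is to press with the far finger, which reaches past the body under the rail.

```bash
python3 -m creep '[-1,0,-0.03,0,0,-1,0,0,-0.03,0,-1,0,0,-0.03,0,-1,0,-0.0386,0,0,-1,0,-0.0386,0,0,-1,0,-0.0386,0,0,-1,0,-0.0386,0,0,-1,0,-0.0386,0,0,-1,0,0,0,0,-1,0,0,0,0]'
python3 -m creep '[1,0,0,0,-9.56,1,0,0,0,-9.56,1,0,0,0,-9.56,1,0,0,0,-9.56,1,0,0,0,-9.56,1,0,0,0,-9.56,1,0,0,0,-9.56,1,0,0,0,0,1,0,0,0,0,1,0,0,0,0]'
python3 - <<'E'
from m import *
o=arm.get_obs();q=o["orientation"];print(R.from_quat([*q[1:],q[0]]).as_matrix().round(3),o["q"].round(2))
for n in("top","side"):
    p,d,i=cam(n);cv2.imwrite(f"pics/{n}3.png",p);P=pts(d,i)
    for c,s,m in comps(p,(6,225,180),(16,255,255)):
        if 230<c[0]<310 and 170<c[1]<220: print(n,"pad",c,s,np.median(P[m],0))
    if n=="side":
        for c,s,m in comps(p,(0,190,110),(5,255,255)):
            if 150<c[0]<330 and 190<c[1]<300: print(c,s[4],ray(*c,i,.184))
        # extent of gripper/wrist by height (points near the tool axis)
        t=o["position"];b=(abs(P[...,0]-t[0])<.12)&(abs(P[...,1]-t[1])<.09)
        for z in np.arange(t[2]-.02,t[2]+.34,.02):
            m=b&(abs(P[...,2]-z)<.01)
            if m.sum()>3: print("z-tcp",round(z-t[2],3),"dx",np.percentile(P[m][:,0]-t[0],[2,98]).round(3),"dy",np.percentile(P[m][:,1]-t[1],[2,98]).round(3),m.sum())
E
```

```text
t: 6.55
position: [0.549, -0.0385, 0.2508]
orientation: [-0.0, -0.188, 0.982, 0.0]
wrist_force: [-0.2, -0.1, 0.4]
width: 0.0
gripper_force: 0.0
t: 7.8
position: [0.5492, -0.0384, 0.251]
orientation: [0.0, -0.698, 0.716, -0.0]
wrist_force: [0.1, 0.1, -0.7]
width: 0.0857
gripper_force: 0.0
[[-0.026 -1.     0.   ]
 [-1.     0.026  0.   ]
 [-0.    -0.    -1.   ]] [ 0.29  0.15 -0.26 -0.   -1.15 -0.31]
side pad [252.3 209. ] [246 205  14   9  43] [ 0.66210813 -0.0328381   0.10513333]
[257.1 255. ] 101 [0.46578255 0.19775471 0.184     ]
z-tcp 0.0 dx [-0.054  0.114] dy [-0.08   0.086] 243
z-tcp 0.02 dx [-0.056  0.056] dy [-0.008  0.014] 78
z-tcp 0.04 dx [-0.073  0.069] dy [-0.008  0.017] 140
z-tcp 0.06 dx [-0.071  0.072] dy [-0.013  0.019] 258
z-tcp 0.08 dx [-0.069  0.068] dy [-0.005  0.022] 265
z-tcp 0.1 dx [-0.068  0.064] dy [-0.01   0.033] 174
z-tcp 0.12 dx [-0.037  0.021] dy [-0.01   0.039] 175
z-tcp 0.14 dx [-0.036  0.022] dy [-0.008  0.039] 187
z-tcp 0.16 dx [-0.041  0.022] dy [-0.009  0.045] 135
z-tcp 0.18 dx [-0.045  0.032] dy [-0.014  0.048] 245
z-tcp 0.2 dx [-0.045  0.03 ] dy [-0.011  0.048] 255
z-tcp 0.22 dx [-0.045  0.03 ] dy [-0.009  0.048] 257
z-tcp 0.24 dx [-0.045  0.019] dy [-0.015  0.048] 256
z-tcp 0.26 dx [-0.045  0.003] dy [-0.012  0.048] 218
z-tcp 0.28 dx [-0.046 -0.025] dy [-0.004  0.04 ] 29
```

View pics/side3.png

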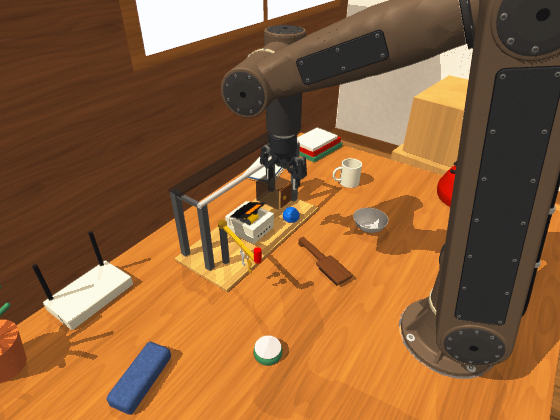

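The side view shows the knob at (257,255), well left of the chime, and the open gripper at (285,165) in front of the rail. From depth, the knuckles are ±72 mm wide up to 0.11 above the TCP, and the coupling's radius is 48 mm from 0.17 up. So I enter at TCP z 0.122 up to x≈0.599, then press down.

```bash
python3 -m creep '[1,0,0,0.0258,0,1,0,0,0.0258,0,1,0,0,0.0258,0,1,0,0,0.0258,0,1,0,0,0.0258,0,1,0,-0.01,0,0,1,0,-0.01,0,0,1,0,-0.01,0,0,1,0,-0.01,0,0,1,0,-0.01,0,0]'
python3 - <<'E'
from m import *
p,d,i=cam("side");cv2.imwrite("pics/side4c.png",cv2.resize(p[110:300,170:350],None,fx=3.1,fy=3.1,interpolation=cv2.INTER_CUBIC))
print(arm.get_obs()["position"],arm.get_obs()["wrist_force"])
E
```

```text
t: 9.15
position: [0.6001, -0.0398, 0.1224]
orientation: [0.0, -0.699, 0.716, -0.0]
wrist_force: [0.5, 0.3, 0.0]
width: 0.0853
gripper_force: 0.0
[ 0.60119033 -0.03981794  0.12227883] [ 2.6903166  -0.47886223  1.01623182]
```

View pics/side4c.png

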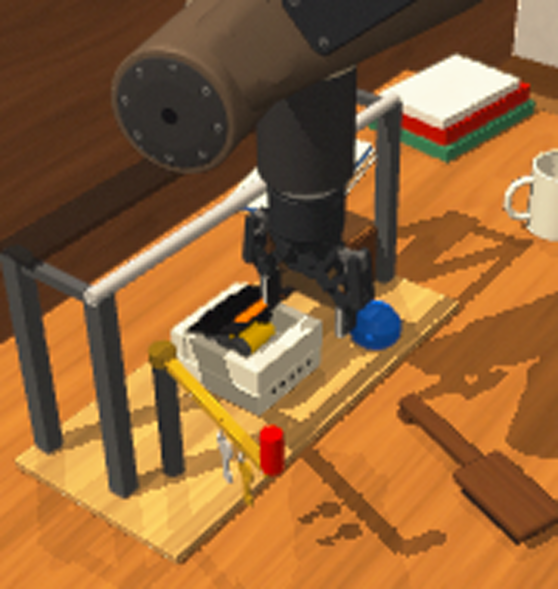

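The crop shows the far finger standing over the orange pad at about (262,300), the coupling just on the robot's side of the rail, and no contact. Now I press down.

```bash
python3 -m creep '[1,0,0.001,0,0,1,0,0,0.005,0,1,0,0,0.005,0,1,0,0,0.005,0,1,0,0,0.005,0,1,0,0,0.005,0,1,0,0,0.004,0,1,0,0,0.003,0,1,0,0,0,0,1,0,0,0,0]'
cat > c.py <<'E'
from m import *
o=arm.get_obs();print(o["position"].round(4),o["wrist_force"].round(1))
p,d,i=cam("side");P=pts(d,i)
for c,s,m in comps(p,(6,225,180),(16,255,255)):
    if 230<c[0]<310 and 170<c[1]<240: print("pad",c,s,np.median(P[m],0).round(3))
cv2.imwrite("pics/last.png",cv2.resize(p[110:300,170:350],None,fx=3.1,fy=3.1,interpolation=cv2.INTER_CUBIC))
E
python3 c.py
```

```text
t: 10.45
position: [0.5926, -0.04, 0.0878]
orientation: [-0.004, -0.698, 0.716, 0.004]
wrist_force: [-13.8, 3.9, 3.0]
width: 0.0854
gripper_force: 7.1
[ 0.5926 -0.04    0.0878] [-13.8   3.9   3. ]
pad [251.7 215.2] [247 211   9   8  37] [ 0.659 -0.024  0.087]
```

View pics/last.png

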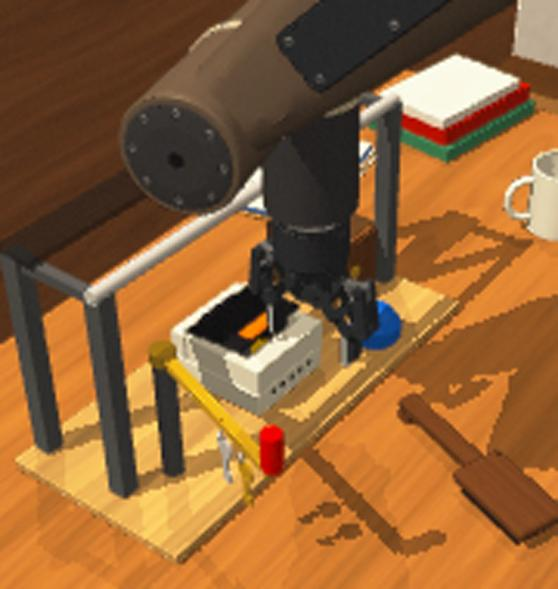

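```bash
python3 - <<'E'
from m import *
o=arm.get_obs();print(o["moment"],o["position"],o["wrist_force"])
p,d,i=cam("side");P=pts(d,i);t=o["position"]
# far finger and coupling profile
for z in np.arange(t[2]-.03,t[2]+.2,.01):
    m=(abs(P[...,2]-z)<.005)&(P[...,0]>t[0]-.08)&(P[...,0]<t[0]+.09)&(abs(P[...,1]-t[1]-.015)<.03)
    if m.sum()>2: print(round(z-t[2],3),round(z,3),np.percentile(P[m][:,0],[3,97]).round(3),m.sum())
E
```

```text
[1.49471256 4.82713008 0.15555365] [ 0.59260021 -0.03996335  0.08775349] [-13.90468332   4.86441018   2.81839961]
-0.03 0.058 [0.619 0.665] 38
-0.02 0.068 [0.617 0.645] 79
-0.01 0.078 [0.62 0.68] 55
-0.0 0.088 [0.544 0.68 ] 108
0.01 0.098 [0.537 0.647] 36
0.02 0.108 [0.537 0.647] 40
0.03 0.118 [0.538 0.651] 24
0.04 0.128 [0.523 0.667] 38
0.05 0.138 [0.52  0.663] 90
0.06 0.148 [0.521 0.662] 105
0.07 0.158 [0.523 0.66 ] 80
0.08 0.168 [0.525 0.657] 93
0.09 0.178 [0.526 0.66 ] 109
0.1 0.188 [0.527 0.656] 62
0.11 0.198 [0.557 0.611] 40
0.12 0.208 [0.557 0.618] 70
0.13 0.218 [0.557 0.612] 68
0.14 0.228 [0.557 0.617] 70
0.15 0.238 [0.559 0.614] 102
0.16 0.248 [0.566 0.657] 41
0.17 0.258 [0.55  0.661] 72
0.18 0.268 [0.549 0.62 ] 69
0.19 0.278 [0.549 0.617] 72
0.2 0.288 [0.549 0.62 ] 84
```

The finger sits in front of the pad (crop about (270,320)), pushed back by the cover's edge: it came down too far forward. The narrow body part leaves room to go further in at the first contact, so I back off, rise and enter to x≈0.606.

```bash
python3 -m creep '[1,0,0.01,0,0,1,0,0.01,0,0,1,0,0,-0.012,0,1,0,0,-0.012,0,1,0,0,-0.011,0,1,0,0,0,0,1,0,0,0,0,1,0,0,0,0,1,0,0,0,0,1,0,0,0,0]'; python3 c.py
```

```text
t: 11.8
position: [0.5781, -0.0393, 0.1248]
orientation: [-0.0, -0.699, 0.716, 0.0]
wrist_force: [-0.0, 0.5, 0.4]
width: 0.0852
gripper_force: 0.0
[ 0.5781 -0.0393  0.1248] [-0.   0.5  0.4]
pad [253.8 213.8] [247 209  15  10  45] [ 0.657 -0.032  0.087]
```

```bash
cat > pr.py <<'E'
from m import *
i=arm.camera_info("side")
def proj(X):
    c=Rm(i).T@(np.array(X)-i["eye"]);return np.array([c[0]/c[2]*i["fx"]+i["cx"],c[1]/c[2]*i["fy"]+i["cy"]])
hx=.7245
for th in(0,.07,.14,.25,.34,.4): print(th,proj([hx-.069*np.cos(th)+.005*np.sin(th),-.037,.076+.069*np.sin(th)+.005*np.cos(th)]).round(1))
E
python3 pr.py; python3 c.py
```

```text
0 [254.8 214.9]
0.07 [254.7 213.7]
0.14 [254.4 212.4]
0.25 [253.9 210.4]
0.34 [253.3 208.8]
0.4 [252.8 207.7]
[ 0.5781 -0.0393  0.1248] [ 0.1 -0.5 -0.1]
pad [254.  213.7] [247 209  15  10  46] [ 0.655 -0.033  0.088]
```

View pics/last.png

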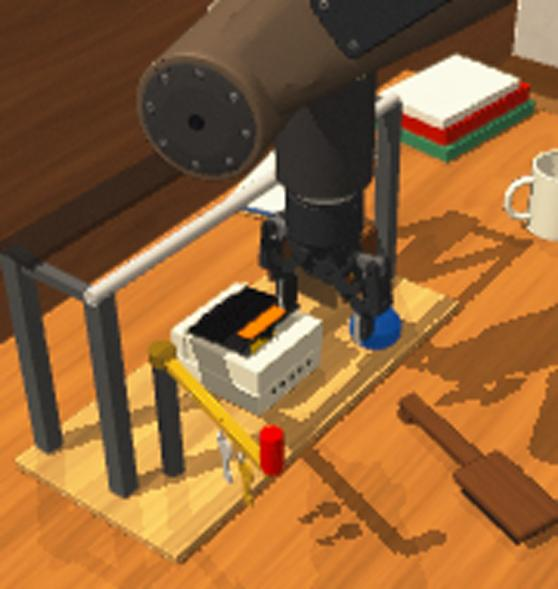

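The crop shows the cover now lying nearly flat with the finger clear; the pad's pixel (254,213.7) fits θ≈0–0.07, so the catch seems to hold. To be sure it is fully shut I press again, squarely on the pad.

```bash
python3 -m creep '[1,0,-0.011,0,0,1,0,-0.011,0,0,1,0,0,0.01,0,1,0,0,0.008,0,1,0,0,0.006,0,1,0,0,0.006,0,1,0,0,0.005,0,1,0,0,0.002,0,1,0,0,0,0,1,0,0,0,0]'; python3 c.py
```

```text
t: 13.15
position: [0.6004, -0.0398, 0.0881]
orientation: [0.0, -0.699, 0.716, -0.0]
wrist_force: [-0.8, 0.4, -0.1]
width: 0.0853
gripper_force: 0.0
[ 0.6004 -0.0398  0.0881] [-0.8  0.4 -0.1]
pad [251.8 217.5] [248 214   9   7  29] [ 0.656 -0.02   0.08 ]
```

```bash
python3 -m creep '[1,0,0,0.002,0,1,0,0,0.002,0,1,0,0,0.001,0,1,0,0,0.001,0,1,0,0,0.001,0,1,0,0,0,0,1,0,0,0,0,1,0,0,0,0,1,0,0,0,0,1,0,0,0,0]'; python3 c.py
```

```text
t: 14.45
position: [0.6008, -0.04, 0.0856]
orientation: [0.001, -0.699, 0.715, -0.001]
wrist_force: [-17.0, 3.0, 36.3]
width: 0.0855
gripper_force: 17.8
[ 0.6008 -0.04    0.0856] [-17.    3.   36.3]
pad [251.5 218.4] [247 216   9   6  24] [ 0.654 -0.018  0.079]
```

Firm stop: 36 N with the fingertip at about pad-shut height. Now I retreat up and out and check.

```bash
python3 -m creep '[1,0,0,-0.01,0,1,0,0,-0.01,0,1,0,0,-0.014,0,1,0,0.02,0,0,1,0,0.03,0,0,1,0,0.04,0,0,1,0,0.04,0,0,1,0,0,-0.03,0,1,0,0,-0.03,0,1,0,0,0,0]'; python3 c.py; python3 - <<'E'
from m import *
i=arm.camera_info("side");p,d,_=cam("side");P=pts(d,i)
for c,s,m in comps(p,(0,190,110),(5,255,255)):
    if 150<c[0]<330 and 190<c[1]<300: print("knob",c,ray(*c,i,.184))
h=cv2.cvtColor(p,cv2.COLOR_BGR2HSV)
b=(h[...,2]<50)&(abs(P[...,0]-.685)<.04)&(abs(P[...,1]+.037)<.05)&(P[...,2]>.06)&(P[...,2]<.13)
X=P[b];A=np.c_[X,np.ones(len(X))];c=np.linalg.lstsq(np.c_[X[:,:2],np.ones(len(X))],X[:,2],rcond=None)[0];print("cover plane",len(X),c,X.mean(0))
E
```

```text
t: 15.75
position: [0.4718, -0.0364, 0.1777]
orientation: [0.002, -0.699, 0.715, -0.001]
wrist_force: [0.9, -0.5, -0.6]
width: 0.0855
gripper_force: 0.0
[ 0.4718 -0.0364  0.1777] [ 0.9 -0.5 -0.6]
knob [257.  254.9] [0.46621179 0.19760662 0.184     ]
cover plane 306 [-0.00353206  0.00276306  0.08048649] [ 0.68932976 -0.03258568  0.0779617 ]
```

View pics/last.png

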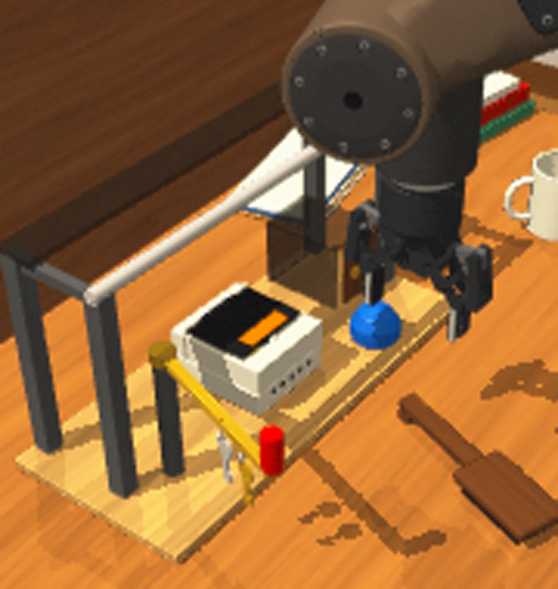

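The crop shows the cover flat and flush with the pad at about (265,327). The fitted plane slope is -0.004 and its height 0.078. The key arm is swung left with the knob at (271,450), and the gripper is clear of everything.

```bash
python3 -c "
from station import arm
print(arm.job_done())"
```

```text
the job is handed in; nothing more can be done
None
```

The job is handed in: the key arm stands swung left past straight out (about 1.95 rad), the chime cover measures flat and stays shut after a firm press, and the gripper was clear of everything at about 16 s.

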